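# Unlock the long coach case

## Task

Two carrying cases for model trains stand on the layout table, each locked by a numbered dial. On the longer case, turn the dial until the 4 faces the shackle, then lift the freed shackle out of the lock and set it down in the wooden tray. Leave the dial at 4.

Things in the scene. Friction and masses are not known exactly. Their poses are not given: they have to be found in the camera images.
- long_case_dial (a joint): Lock dial on the longer of two aluminium cases (280 x 150 mm; the other, 165 mm long, has the same lock). Black disc, 84 mm across, numbered 0 to 9. Value (rad) grows clockwise seen from above, 0.628 per number; 0: the 0 faces the shackle; 2.513: the 4 does. Starts at 1.06 to 1.96, stays where left, takes 0.06 N m. A gap in the rim by the 4 lets the shackle out, to 12 degrees either way.
- long_case_dial_grip (a point): Grip point on the dial's axis, in the middle of the upright bar on the dial (32 mm long, 14 wide, 28 high; its top 12 mm above this point). It lies 123 mm above the table, 48 above the lock block's flat top and 37 above the number disc. Its axes turn with the dial: x along the bar, -x towards the 4 and the gap, z up; -x points at the shackle when the 4 faces it.
- long_case_shackle: Loose steel shackle of the long case, 80 to 170 g: flat foot 9 mm wide, 5 high, on it a bow of 9 mm rod, 45 mm long (crossbar along x, its top 30 mm above the origin), below it two pins 15 mm long in loose holes. Origin: under the foot, below the crossbar's middle, 80 mm from the dial's axis, 75 above the table; x to the dial: the foot reaches 47 mm, under the disc's rim.
- tray: Open wooden tray, fixed, 130 mm (x) by 150 mm (y), 25 mm high, walls and floor 4 mm thick. Origin: centre of its underside, on the table; x and y along its sides, z up.

How it is judged:
By the outcome, as a careful person would: the job done as asked, in the order asked, and still so for the second after the job is handed in, with the robot touching nothing.
It also fails if it takes over 58 s, if anything falls off the work surface, if the arm or the gripper's body presses on something with over 40 N, if the wrist force passes 120 N, or if a joint passes its speed limit or range.

## Robot

A 7-joint arm with a two-finger parallel gripper is mounted at the origin on the work surface. World frame = base frame: x ahead of the robot, y to its left, z up, the work surface at z = 0. Lengths are in m, angles in rad, forces in N, time in s.
With the tool pointing down it reaches from about 0.4 to 0.85 m from the base axis. Payload 4.5 kg.
Tool frame: the origin (TCP) lies at the very end of the fingers, on their centre line; the grasp point (between the pads) lies 19 mm behind it; z points along the fingers, y is the line along which they close (so a half turn about z gives the same grasp; the last joint's range is limited). The gripper opens to 88 mm and grips with 3 to 60 N. Pads are 18 mm wide; open, the fingers measure 123 mm over their backs; the gripper's body (75 mm by 187 mm) begins 45 mm behind the grasp point.
Start: joints at [1.31, 0.689, -0.195, 1.565, 0.157, 0.902, -0.215], TCP at [0.182, -0.598, 0.239] pointing down, gripper open.
Joint ranges: [-3.01, 3.01], [-0.46, 2.08], [-1.47, 1.51], [0.13, 2.56], [-1, 4.14], [0.04, 2.09], [-2.66, 2.66]. Speed limits (rad/s): [2.57, 2.57, 3.14, 3.14, 3.14, 3.14, 3.14].

## Interface

Orientations are given as a rotation vector (axis times angle).
In Python, from bench import env gives the robot as it stands. The module is installed in compiled form; this text tells all that it offers.
- The arm moves only by the tool send_rows, never from a script. Its argument "increments" is text: rows parted by semicolons, each of 4 numbers parted by spaces: the shift along the world's x, y, z normalised to -1 to 1, where 1 is 0.5 m, then the turn about the world's z normalised to -1 to 1, where 1 is 45 degrees. In form: x y z roll; .... A call has 1 to 5 rows; each row is the pose to reach, as a shift and turn from the pose commanded when the call began; what a row does not reach only later rows make up. A row lasts 1/8 s, in which the tool goes at most 62.5 mm and 10.7 degrees, less where a joint would pass 70% of its speed; a pose out of reach is approached as far as the arm can. A call with a number of a shift or a turn outside -1 to 1 is refused whole. A call with a gripper value outside its range is refused whole. "fingers" is the opening, from 0 (shut) to 1 (fully open), set as the call begins (left out, the last holds). The fingers move at their own pace and stop on an object; "force" is the grip in N (left out, the last holds). Time passes only in rows, so rows that repeat a pose let the fingers close. It gives the time, the measured TCP pose, the force, the opening and the grip force at its end, in the units of the state.
- env.observe(): the state, without advancing time (a new reading comes with each control period).
- env.get_image(name): name is "scene" or "top"; returns (picture, depth): 480x640x3 uint8, red, green, blue; 480x640 float32, m along the optical axis (not along the pixel's ray), 0 where there is no reading.
- env.camera_params(name): a dict with "intrinsics" (3x3 intrinsics, pixels), "view" (4x4, takes a point from world to camera coordinates). Camera axes: x right, y up, looking along -z (the intrinsics and any distortion apply to the point x, -y, -z); pixel columns grow to the right and rows downward; lengths in m; the calibration is good to about 2 mm. A picture is of the moment at which its call begins. camera_params takes no time and is no camera call.
- env.job_done(): hands the job in; it is judged then, once.
Trained networks look in the newest picture that a camera, given by its name, has taken for a name from the list of things; names that differ only in an ending like _2 or _b are one class to them, and where a whole thing is asked for, a point or a joint stands for the part that bears it (a point fixed in the world has none). Each returns a list of dicts, best first, with "score" (0 to 1); they miss things now and then, are a little off and sometimes report something else, mostly with a low value. They report only what shows in the picture. A call takes as long as a camera call.
- env.find_in(camera, query): "position" ([x, y, z] in m, in world coordinates, good to about 4 mm: the middle of the surface that is visible of it).
The state is a dict: "t": time; "joints": joint angles; "qvel": joint speeds; "effort": joint torques, N m; "ee_pos": TCP position; "orientation": TCP orientation; "wrist_force": force on the tool from outside, world axes, zero at the start; "wrist_torque": the same for the moment, N m; "grip_width": finger opening in m; "grasp_force": force on a finger pad.
Only numpy, scipy, OpenCV 4.12 (cv2) and the standard library are available. Lean on these libraries where they do the work, as an engineer would, in place of code of your own. Each camera call takes 0.05 s, during which the arm holds its last target. There are 200 camera calls.

## Working session

There is one attempt and no reset: what is moved stays moved. The work goes in short steps, Python scripts to look and compute and a tool call to move; the robot and the scene stay as the last step left them, time stands still between calls to the robot, and variables do not carry over. Pictures are saved under pics/ and viewed, at most 10 in all, crops included, and the job is handed in when it is done.

Besides the shell and the picture viewer there is one more tool, called after "Request:" by a JSON object that holds its "op" and its "data", one argument or row to a line. send_rows: Moves the arm, as the interface text tells. Scaled input: -1 to 1 covers 0.5 m each way for a shift and 45 degrees each way for a turn. Its arguments: {"type":"object","properties":{"increments":{"type":"string"},"fingers":{"type":"number"},"force":{"type":"number"}},"required":["increments"]}

```bash
mkdir -p pics
python3 - <<'E'
from bench import env
import cv2, numpy as np
o=env.observe(); print(o['t'],o['ee_pos'],o['orientation'],o['grip_width'])
for c in ['top','scene']:
    im,d=env.get_image(c); cv2.imwrite(f'pics/{c}0.png',im[:,:,::-1]); np.save(f'pics/{c}0.npy',d)
    p=env.camera_params(c); print(c,p)
for q in ['long_case_dial','long_case_dial_grip','long_case_shackle','tray']:
    print(q,[(np.round(r['position'],3),round(r['score'],2)) for r in env.find_in('top',q)])
E
```

```text
0.0 [ 0.18137479 -0.59744126  0.23788818] [-3.10571757e+00 -4.61241650e-01  6.01239659e-04] 0.08815135848256947
top {'intrinsics': array([[603.54625244,   0.        , 314.4526474 ],
       [  0.        , 603.54625244, 248.07824651],
       [  0.        ,   0.        ,   1.        ]]), 'view': array([[-0.02426695, -0.99954488, -0.01792054,  0.01934439],
       [ 0.98121485, -0.02724603,  0.1909845 , -0.55886344],
       [-0.19138584, -0.01294929,  0.98142946, -1.30807267],
       [ 0.        ,  0.        ,  0.        ,  1.        ]])}
scene {'intrinsics': array([[602.42244755,   0.        , 322.17442082],
       [  0.        , 602.42244755, 247.02091553],
       [  0.        ,   0.        ,   1.        ]]), 'view': array([[-0.81062721,  0.58552273, -0.00683037,  0.44908036],
       [-0.31917863, -0.43204744,  0.84348089,  0.09592365],
       [ 0.49092619,  0.68592867,  0.53711575, -1.54950048],
       [ 0.        ,  0.        ,  0.        ,  1.        ]])}
long_case_dial [(array([0.618, 0.325, 0.088]), 0.62)]
long_case_dial_grip [(array([0.617, 0.322, 0.082]), 0.61)]
long_case_shackle [(array([0.543, 0.331, 0.097]), 0.44)]
tray [(array([ 0.6  , -0.01 ,  0.007]), 0.97)]
```

View pics/top0.png

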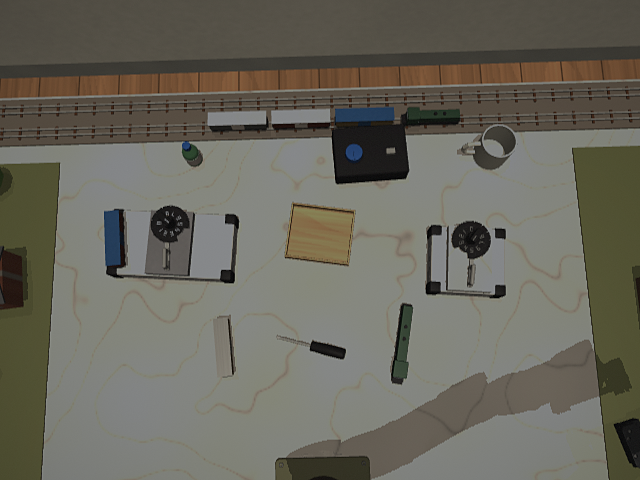

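View pics/scene0.png

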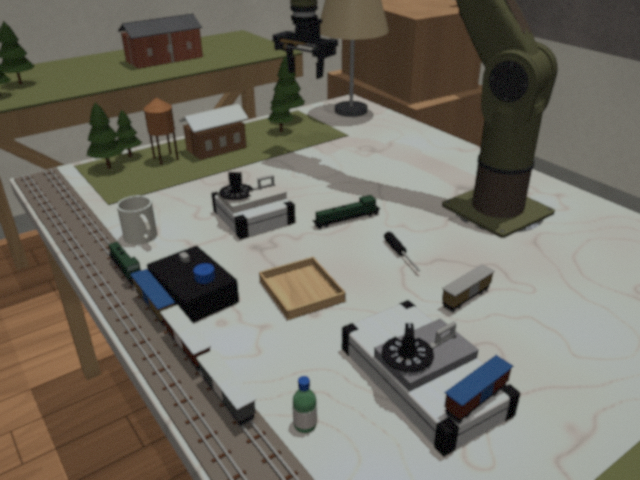

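The top view shows the longer case on the left at (175,245), with its dial at (170,224), its shackle at (167,258) and a blue wagon beside the dial at (115,238). The tray is at (320,234). The scene view agrees. Next I measure the dial bar and shackle from depth.

```bash
cat > h.py <<'E'
import numpy as np, cv2
from bench import env
def cloud(c,d):
    p=env.camera_params(c);K=p['intrinsics'];V=p['view']
    v,u=np.mgrid[:480,:640]
    P=np.stack([(u-K[0,2])/K[0,0]*d,-(v-K[1,2])/K[1,1]*d,-d],-1)
    return (P-V[:3,3])@V[:3,:3]
def proj(c,X):
    p=env.camera_params(c);K=p['intrinsics'];V=p['view']
    q=V[:3,:3]@np.array(X)+V[:3,3]; return K[0,0]*q[0]/-q[2]+K[0,2], -K[1,1]*q[1]/-q[2]*1+K[1,2]
E
python3 - <<'E'
from h import *
for c in ['top','scene']:
    d=np.load(f'pics/{c}0.npy');W=cloud(c,d);ok=d>0
    def rep(n,cx,cy,r,z0,z1):
        m=ok&(np.hypot(W[...,0]-cx,W[...,1]-cy)<r)&(W[...,2]>z0)&(W[...,2]<z1)
        P=W[m]
        if len(P)<4: print(c,n,len(P));return
        X=P[:,:2]-P[:,:2].mean(0);e,v=np.linalg.eigh(X.T@X/len(P))
        print(c,n,len(P),P.mean(0).round(4),P.min(0).round(3),P.max(0).round(3),'dir',np.degrees(np.arctan2(v[1,1],v[0,1])).round(1),np.sqrt(e).round(4))
    rep('bar',.618,.325,.05,.115,.15)
    rep('disc',.618,.325,.06,.08,.095)
    rep('crossbar',.54,.33,.035,.095,.115)
    rep('blk',.56,.325,.09,.068,.079)
    rep('tray',.6,-.01,.12,.015,.04)
    rep('wagon',.6,.44,.06,.08,.2)
    rep('table',.6,.1,.03,-.05,.05)
im=cv2.imread('pics/top0.png')[195:285,95:245]
a=cv2.resize(im,None,fx=5,fy=5,interpolation=cv2.INTER_CUBIC); cv2.imwrite('pics/crop1.png',a)
E
```

```text
top bar 112 [0.6154 0.3249 0.1322] [0.603 0.31  0.116] [0.63  0.341 0.138] dir 50.7 [0.0041 0.01  ]
top disc 889 [0.6163 0.327  0.0858] [0.559 0.277 0.08 ] [0.659 0.375 0.094] dir 143.3 [0.0209 0.0239]
top crossbar 88 [0.5372 0.3324 0.1039] [0.515 0.328 0.095] [0.56  0.338 0.113] dir -179.5 [0.0027 0.0131]
top blk 1534 [0.554  0.3275 0.0745] [0.502 0.277 0.068] [0.642 0.382 0.079] dir 135.9 [0.029  0.0346]
top tray 509 [ 0.6023 -0.0064  0.0232] [ 0.525 -0.089  0.015] [0.675 0.076 0.033] dir 80.4 [0.0537 0.0563]
top wagon 848 [0.5931 0.4456 0.1027] [0.54  0.427 0.08 ] [0.648 0.468 0.114] dir -175.2 [0.0105 0.0306]
top table 493 [ 0.5998  0.0999 -0.    ] [ 0.571  0.071 -0.008] [0.63  0.129 0.009] dir 142.4 [0.015 0.015]
scene bar 211 [0.6241 0.332  0.131 ] [0.606 0.313 0.115] [0.635 0.345 0.139] dir 51.5 [0.0042 0.01  ]
scene disc 1331 [0.623  0.3334 0.0865] [0.559 0.285 0.08 ] [0.663 0.37  0.095] dir 156.8 [0.0203 0.0246]
scene crossbar 136 [0.5422 0.3354 0.1028] [0.518 0.33  0.095] [0.563 0.34  0.108] dir 179.6 [0.0023 0.0136]
scene blk 1728 [0.5578 0.346  0.0751] [0.503 0.277 0.068] [0.646 0.385 0.079] dir -145.4 [0.0273 0.0363]
scene tray 917 [ 0.6046 -0.0008  0.0218] [ 0.529 -0.09   0.015] [0.68  0.079 0.029] dir 79.1 [0.0487 0.062 ]
scene wagon 1786 [0.6021 0.4528 0.1009] [0.54  0.429 0.08 ] [0.65  0.469 0.109] dir -176.7 [0.0105 0.0328]
scene table 477 [0.6    0.0995 0.001 ] [ 0.571  0.07  -0.003] [0.629 0.13  0.028] dir 77.3 [0.0148 0.0155]
```

View pics/crop1.png

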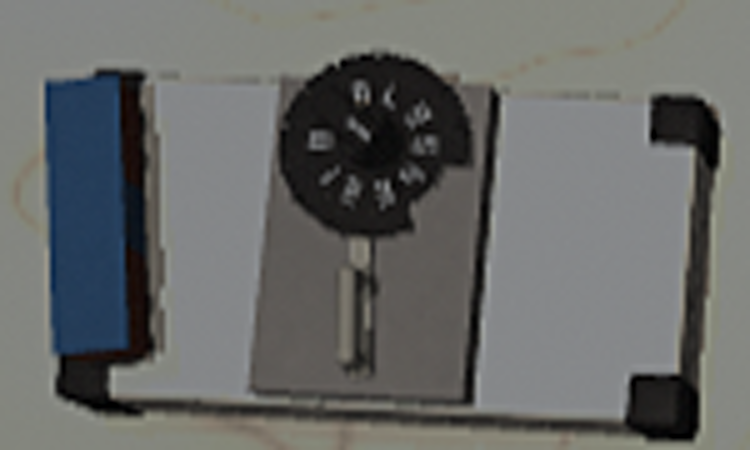

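The crop shows the disc centre at (373,145), with the gap and the 4 at lower right (430,205). The shackle is straight below at (355,310). The bar points at 231° and the shackle at about 176°, so the turn is about 55° clockwise, or a value of 1.55, which is inside the stated range. First I transfer to above the dial.

Request:
{"op": "send_rows", "data": {
  "increments": "0.055 0.115 0.01 0; 0.11 0.23 0.02 0; 0.165 0.345 0.02 0; 0.22 0.46 0.02 0; 0.22 0.46 0.02 0",
  "fingers": 0.6,
  "force": 30
}}

```text
t: 0.92
ee_pos: [0.294, -0.3637, 0.2491]
orientation: [-3.104, -0.475, -0.002]
wrist_force: [0.0, -0.8, 0.2]
grip_width: 0.0529
grasp_force: 0.0
```

```bash
cat > st.py <<'E'
from bench import env
import numpy as np
o=env.observe(); r=np.array(o['orientation'])
print(o['t'],'pos',np.round(o['ee_pos'],4),'yaw_y',round((np.degrees(2*np.arctan2(r[1],r[0]))-90+180)%360-180,1),np.round(r,3),'q',np.round(o['joints'],2),'F',np.round(o['wrist_force'],1),'M',np.round(o['wrist_torque'],2),'w',round(o['grip_width'],4),'gf',o['grasp_force'])
E
python3 st.py
```

```text
0.925 pos [ 0.294  -0.3637  0.2491] yaw_y -72.6 [-3.104e+00 -4.750e-01 -2.000e-03] q [ 0.92  0.48 -0.19  2.01  0.14  0.67 -0.63] F [ 0.  -0.8  0.2] M [ 0.03  0.06 -0.04] w 0.0529 gf 0.0
```

Request:
{"op": "send_rows", "data": {
  "increments": "0.055 0.115 0 0.05; 0.11 0.23 0 0.1; 0.165 0.345 0 0.15; 0.22 0.46 0 0.19; 0.22 0.46 0 0.19"
}}

```text
t: 1.55
ee_pos: [0.4043, -0.1343, 0.249]
orientation: [-3.061, -0.705, -0.004]
wrist_force: [-0.6, -1.4, -0.3]
grip_width: 0.0529
grasp_force: 0.0
```

Request:
{"op": "send_rows", "data": {
  "increments": "0.055 0.115 0 0.07; 0.11 0.23 0 0.14; 0.165 0.345 0 0.21; 0.22 0.46 0 0.28; 0.22 0.46 0 0.28"
}}

```text
t: 2.17
ee_pos: [0.5138, 0.0955, 0.2487]
orientation: [-2.966, -1.03, -0.005]
wrist_force: [-0.3, -0.8, 0.2]
grip_width: 0.0531
grasp_force: 0.0
```

Request:
{"op": "send_rows", "data": {
  "increments": "0.055 0.115 0 0.07; 0.11 0.23 0 0.14; 0.165 0.345 0 0.21; 0.21 0.46 -0.02 0.28; 0.21 0.46 -0.02 0.28"
}}

```text
t: 2.8
ee_pos: [0.6167, 0.3241, 0.2366]
orientation: [-2.836, -1.346, 0.003]
wrist_force: [-0.0, 0.2, -0.0]
grip_width: 0.0529
grasp_force: 0.0
```

```bash
python3 st.py
```

```text
2.8 pos [0.6167 0.3241 0.2366] yaw_y -39.2 [-2.836 -1.346  0.003] q [-0.41  0.8  -0.28  1.32  0.23  1.05 -1.41] F [-0.   0.2 -0. ] M [-0.05  0.    0.05] w 0.0529 gf 0.0
```

Request:
{"op": "send_rows", "data": {
  "increments": "0.006 0.01 -0.08 0; 0.006 0.01 -0.16 0; 0.006 0.01 -0.22 0; 0.006 0.01 -0.262 0; 0.006 0.01 -0.262 0"
}}

```text
t: 3.42
ee_pos: [0.6194, 0.3241, 0.1063]
orientation: [2.84, 1.34, -0.005]
wrist_force: [-0.4, -0.0, 0.2]
grip_width: 0.053
grasp_force: 0.0
```

Request:
{"op": "send_rows", "data": {
  "increments": "0 0 0 0; 0 0 0 0; 0 0 0 0; 0 0 0 0",
  "fingers": 0,
  "force": 20
}}

```text
t: 3.92
ee_pos: [0.6197, 0.3277, 0.1087]
orientation: [-2.839, -1.344, -0.002]
wrist_force: [-1.4, 0.0, 4.2]
grip_width: 0.0218
grasp_force: 20.0
```

```bash
python3 st.py
```

```text
3.925 pos [0.6197 0.3277 0.1087] yaw_y -39.3 [-2.839e+00 -1.344e+00 -2.000e-03] q [-0.43  0.95 -0.25  1.41  0.28  0.82 -1.46] F [-1.4  0.   4.2] M [0.04 0.23 0.01] w 0.0218 gf 20.000581741333008
```

```bash
python3 st.py
python3 - <<'E'
from h import *
im,d=env.get_image('top');im2,d2=env.get_image('scene')
np.save('pics/s1.npy',d2)
b=im[150:290,90:250,::-1];a=im2[270:420,320:500,::-1]
f=lambda x:cv2.resize(x,(400,350),interpolation=cv2.INTER_CUBIC)
cv2.imwrite('pics/c2.png',np.hstack([f(b),f(a)]))
E
python3 st.py
```

```text
3.925 pos [0.6197 0.3277 0.1087] yaw_y -39.3 [-2.839e+00 -1.344e+00 -2.000e-03] q [-0.43  0.95 -0.25  1.41  0.28  0.82 -1.46] F [-1.4  0.   4.2] M [0.04 0.23 0.01] w 0.0218 gf 20.000581741333008
4.025 pos [0.6197 0.3277 0.1087] yaw_y -39.3 [-2.839e+00 -1.344e+00 -2.000e-03] q [-0.43  0.95 -0.25  1.41  0.28  0.82 -1.46] F [-1.9 -0.6  6.3] M [0.03 0.33 0.04] w 0.0226 gf 20.000694394111633
```

View pics/c2.png

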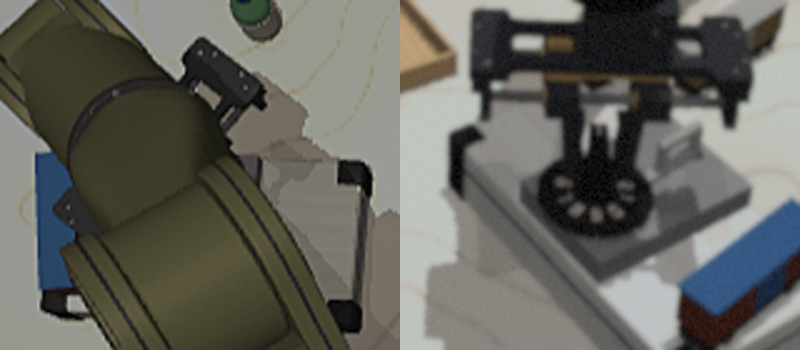

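The gripper is aligned with the bar. The 22 mm opening and the upward push point to the tips touching a hub below the bar, whose underside is at about 107 mm. I'll open, raise 6 mm and close again.

Request:
{"op": "send_rows", "data": {
  "increments": "0 0 0 0; 0 0 0 0; 0 0 0.012 0; 0 0 0.012 0",
  "fingers": 0.5
}}

```text
t: 4.53
ee_pos: [0.6201, 0.3271, 0.1143]
orientation: [2.84, 1.343, 0.002]
wrist_force: [-0.8, 0.2, 0.0]
grip_width: 0.044
grasp_force: 0.0
```

Request:
{"op": "send_rows", "data": {
  "increments": "0 0 0 0; 0 0 0 0; 0 0 0 0; 0 0 0 0",
  "fingers": 0
}}

```text
t: 5.03
ee_pos: [0.6193, 0.3271, 0.1136]
orientation: [-2.839, -1.344, 0.001]
wrist_force: [0.1, 0.1, 0.3]
grip_width: 0.0137
grasp_force: 20.0
```

```bash
python3 st.py
```

```text
5.025 pos [0.6193 0.3271 0.1136] yaw_y -39.3 [-2.839e+00 -1.344e+00  1.000e-03] q [-0.43  0.94 -0.25  1.41  0.28  0.83 -1.46] F [0.1 0.1 0.3] M [0.01 0.08 0.01] w 0.0137 gf 19.968598927371204
```

Width is 13.7 mm, so the bar is held. Now I turn it clockwise.

Request:
{"op": "send_rows", "data": {
  "increments": "0 0 0 -0.15; 0 0 0 -0.32; 0 0 0 -0.5; 0 0 0 -0.65; 0 0 0 -0.65"
}}

```text
t: 5.65
ee_pos: [0.6194, 0.327, 0.1136]
orientation: [3.086, 0.585, -0.001]
wrist_force: [-0.1, 0.2, -0.5]
grip_width: 0.0141
grasp_force: 20.0
```

Request:
{"op": "send_rows", "data": {
  "increments": "0 0 0 -0.15; 0 0 0 -0.3; 0 0 0 -0.45; 0 0 0 -0.557; 0 0 0 -0.557"
}}

```text
t: 6.28
ee_pos: [0.6194, 0.3268, 0.1137]
orientation: [3.14, -0.097, -0.001]
wrist_force: [-1.6, -1.3, -1.1]
grip_width: 0.0139
grasp_force: 20.0
```

Request:
{"op": "send_rows", "data": {
  "increments": "0 0 0 0; 0 0 0 0"
}}

```text
t: 6.52
ee_pos: [0.6194, 0.3268, 0.1136]
orientation: [3.14, -0.099, -0.001]
wrist_force: [-1.7, -0.7, -1.1]
grip_width: 0.0138
grasp_force: 20.0
```

```bash
python3 st.py
```

```text
6.525 pos [0.6194 0.3268 0.1136] yaw_y -93.6 [ 3.14e+00 -9.90e-02 -1.00e-03] q [-0.55  0.93  0.    1.41 -0.    0.79 -2.18] F [-1.7 -0.7 -1.1] M [-0.1   0.23 -0.06] w 0.0138 gf 19.96466195443645
```

Request:
{"op": "send_rows", "data": {
  "increments": "0 0 0 0; 0 0 0 0; 0 0 0 0; 0 0 0.06 0; 0 0 0.15 0",
  "fingers": 0.5
}}

```text
t: 7.15
ee_pos: [0.6186, 0.3265, 0.188]
orientation: [3.138, -0.1, -0.005]
wrist_force: [0.2, 0.2, 0.9]
grip_width: 0.044
grasp_force: 0.0
```

Request:
{"op": "send_rows", "data": {
  "increments": "0 -0.11 0.08 0; 0 -0.22 0.1 0; 0 -0.33 0.1 0; 0 -0.44 0.1 0; 0 -0.55 0.1 0"
}}

```text
t: 7.78
ee_pos: [0.6196, 0.0502, 0.2391]
orientation: [3.14, -0.1, 0.001]
wrist_force: [0.9, -0.3, -0.4]
grip_width: 0.044
grasp_force: 0.0
```

```bash
python3 st.py
python3 - <<'E'
from h import *
im,dt=env.get_image('top');im2,ds=env.get_image('scene')
for c,d in [('top',dt),('scene',ds)]:
    W=cloud(c,d);ok=d>0
    def rep(n,cx,cy,r,z0,z1):
        P=W[ok&(np.hypot(W[...,0]-cx,W[...,1]-cy)<r)&(W[...,2]>z0)&(W[...,2]<z1)]
        if len(P)<4: print(c,n,len(P));return
        (x,y),s,a=cv2.minAreaRect((P[:,:2]*1000).astype(np.float32))
        X=P[:,:2]-P[:,:2].mean(0);e,v=np.linalg.eigh(X.T@X/len(P))
        print(c,n,len(P),P.mean(0).round(4),'dir',np.degrees(np.arctan2(v[1,1],v[0,1])).round(1),'rect',round(x,1),round(y,1),np.round(s,1),round(a,1))
    rep('bar',.618,.325,.04,.128,.15); rep('bar2',.618,.325,.04,.11,.15)
    rep('crossbar',.54,.33,.035,.098,.115);rep('crossbar2',.54,.33,.035,.09,.115)
    rep('disc',.618,.325,.06,.08,.095)
b=cv2.resize(im[190:290,100:240,::-1],None,fx=5.5,fy=5.5,interpolation=cv2.INTER_CUBIC)
cv2.imwrite('pics/c3.png',b)
E
```

```text
7.775 pos [0.6196 0.0502 0.2391] yaw_y -93.7 [ 3.14e+00 -1.00e-01  1.00e-03] q [-0.14  0.68 -0.03  1.58  0.02  0.88 -1.81] F [ 0.9 -0.3 -0.4] M [ 0.05 -0.03 -0.02] w 0.044 gf 0.0
top bar 100 [0.6164 0.3262 0.1346] dir 175.4 rect 616.5 326.9 [16.1 32. ] 85.6
top bar2 152 [0.6153 0.3245 0.129 ] dir 173.7 rect 616.4 325.5 [18.3 32.3] 83.3
top crossbar 84 [0.5363 0.3326 0.1038] dir -178.7 rect 537.3 332.8 [44.3  9.6] 0.2
top crossbar2 94 [0.5371 0.3323 0.1029] dir -179.5 rect 537.6 332.8 [45.   9.8] 0.7
top disc 879 [0.6159 0.3251 0.0858] dir 101.5 rect 609.0 324.8 [92.2 98.7] 80.2
scene bar 174 [0.6217 0.3295 0.1339] dir 175.8 rect 620.2 327.9 [16.7 33.2] 89.1
scene bar2 358 [0.6229 0.3309 0.1261] dir 169.8 rect 620.0 329.5 [19.9 33.7] 86.5
scene crossbar 123 [0.5421 0.3352 0.1033] dir -179.5 rect 539.9 334.0 [45.4  9.9] 3.2
scene crossbar2 160 [0.5428 0.3353 0.1011] dir -179.9 rect 540.3 334.4 [46.3 10.7] 3.2
scene disc 1261 [0.625  0.3339 0.0864] dir 145.5 rect 618.1 332.9 [81.9 92.5] 46.7
```

View pics/c3.png

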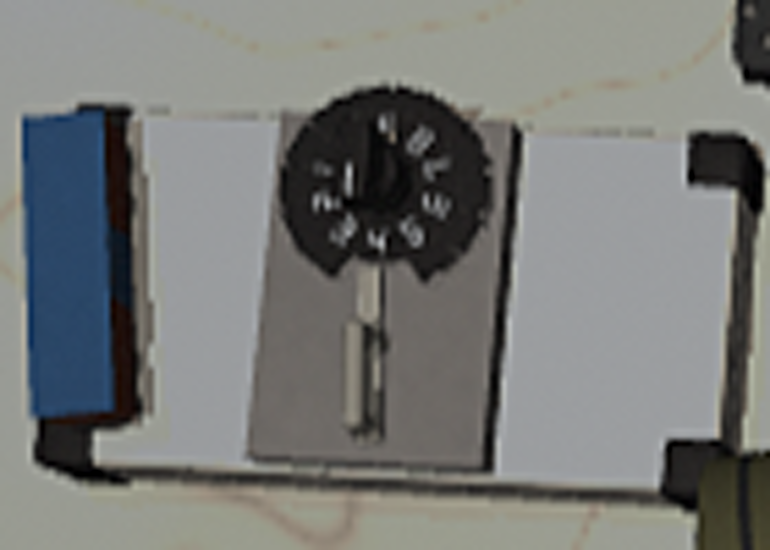

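The picture shows the 4 at (378,240) and the gap spanning (340–425, 278). The foot tip is at (369,265), a little left of the gap's middle. I'll get the lock's true axis from the block edges.

Run:
```python
from h import *
p=env.camera_params('top');K=p['intrinsics'];V=p['view'];C=-V[:3,:3].T@V[:3,3]
def at(x,y,z):
    u=100+(x+.5)/5.5-.5;v=190+(y+.5)/5.5-.5
    r=V[:3,:3].T@np.array([(u-K[0,2])/K[0,0],-(v-K[1,2])/K[1,1],-1]);return (C+r*(z-C[2])/r[2])*1000
def show(n,a,b,z):
    A=at(*a,z);B=at(*b,z);D=B-A;print(n,A[:2].round(1),B[:2].round(1),round(np.degrees(np.arctan2(D[1],D[0])),1))
show('blk right',(518,128),(490,468),.075);show('blk left',(281,115),(249,457),.075)
show('blk bottom',(249,457),(490,468),.075)
show('case bottom',(95,465),(668,492),.06)
show('foot tip/gap mid',(369,265),(382,279),.08)
show('gap corners',(337,279),(425,283),.086)
show('disc lr',(279,185),(493,185),.086)
show('foot line',(369,265),(369,318),.08)
print('cam',C)
```

```text
blk right [643.5 274.7] [502.9 284. ] 176.2
blk left [651.9 372.5] [510.  381.5] 176.4
blk bottom [510.  381.5] [502.9 284. ] -94.2
case bottom [510.8 448.9] [493.4 214.8] -94.2
foot tip/gap mid [586.7 333.4] [580.7 328. ] -137.7
gap corners [579.9 344.7] [577.3 309. ] -94.2
disc lr [619.6 369.3] [617.1 282.1] -91.6
foot line [586.7 333.4] [564.8 332.9] -178.7
cam [ 0.29848794 -0.01282983  1.39086196]
```

The lock axis is at 176.3° and the bar at 175.4–175.8°, so the 4 faces the shackle within about 1° and the gap clears the foot. Now the shackle.

Request:
{"op": "send_rows", "data": {
  "increments": "-0.04 0.11 0 0; -0.08 0.22 0 0.03; -0.12 0.34 0 0.03; -0.16 0.46 0 0.03; -0.16 0.566 0 0.03"
}}

```text
t: 8.5
ee_pos: [0.5375, 0.3382, 0.2391]
orientation: [-3.14, 0.059, 0.001]
wrist_force: [1.1, -0.5, 0.3]
grip_width: 0.044
grasp_force: 0.0
```

Request:
{"op": "send_rows", "data": {
  "increments": "0 0 0 0; 0 0 -0.08 0; 0 0 -0.14 0; 0 0 -0.16 0; 0 0 -0.16 0"
}}

```text
t: 9.12
ee_pos: [0.5398, 0.3345, 0.1588]
orientation: [3.14, -0.065, -0.0]
wrist_force: [0.0, 0.2, -0.1]
grip_width: 0.044
grasp_force: 0.0
```

```bash
python3 st.py
```

```text
9.125 pos [0.5398 0.3345 0.1588] yaw_y -92.4 [ 3.14  -0.065 -0.   ] q [-0.63  0.8  -0.    1.61  0.    0.73 -2.24] F [ 0.   0.2 -0.1] M [ 0.06  0.02 -0.03] w 0.044 gf 0.0
```

Go down to z 0.084.

Request:
{"op": "send_rows", "data": {
  "increments": "-0.002 -0.002 -0.05 0; -0.002 -0.002 -0.1 0; -0.002 -0.002 -0.135 0; -0.002 -0.002 -0.15 0; -0.002 -0.002 -0.15 0"
}}

```text
t: 9.75
ee_pos: [0.5389, 0.334, 0.084]
orientation: [-3.141, 0.064, -0.001]
wrist_force: [-0.3, 0.9, 0.7]
grip_width: 0.0442
grasp_force: 0.0
```

Request:
{"op": "send_rows", "data": {
  "increments": "0 0 0 0; 0 0 0 0; 0 0 0 0; 0 0 0 0; 0 0 0 0",
  "fingers": 0,
  "force": 25
}}

```text
t: 10.38
ee_pos: [0.5387, 0.3339, 0.084]
orientation: [3.141, -0.064, 0.0]
wrist_force: [0.4, -0.6, 1.9]
grip_width: 0.008
grasp_force: 25.0
```

```bash
python3 st.py
```

```text
10.375 pos [0.5387 0.3339 0.084 ] yaw_y -92.3 [ 3.141 -0.064  0.   ] q [-0.62  0.9  -0.01  1.66  0.01  0.59 -2.25] F [ 0.4 -0.6  1.9] M [-0.08  0.06 -0.01] w 0.008 gf 24.99067336320877
```

Request:
{"op": "send_rows", "data": {
  "increments": "0 0 0.01 0; 0 0 0.02 0; 0 0 0.03 0; 0 0 0.04 0; 0 0 0.05 0"
}}

```text
t: 11.0
ee_pos: [0.5386, 0.334, 0.1091]
orientation: [3.141, -0.064, 0.0]
wrist_force: [0.3, -0.0, -1.9]
grip_width: 0.0074
grasp_force: 25.0
```

Request:
{"op": "send_rows", "data": {
  "increments": "0 0 0.02 0; 0 0 0.04 0; 0 0 0.07 0; 0 0 0.11 0; 0 0 0.15 0"
}}

```text
t: 11.62
ee_pos: [0.5387, 0.334, 0.1852]
orientation: [-3.141, 0.064, -0.001]
wrist_force: [0.7, 0.6, -1.7]
grip_width: 0.0078
grasp_force: 25.0
```

```bash
python3 st.py
```

```text
11.625 pos [0.5387 0.334  0.1852] yaw_y -92.3 [-3.141e+00  6.400e-02 -1.000e-03] q [-0.63  0.76 -0.    1.6   0.    0.78 -2.24] F [ 0.7  0.6 -1.7] M [ 0.08 -0.01 -0.04] w 0.0078 gf 24.972470998764038
```

The shackle is held at about 1.7 N. Carry it to the tray.

Request:
{"op": "send_rows", "data": {
  "increments": "0.02 -0.1 0 0; 0.05 -0.2 0 0; 0.08 -0.3 0 -0.05; 0.09 -0.4 0 -0.1; 0.1 -0.5 0 -0.11"
}}

```text
t: 12.25
ee_pos: [0.5891, 0.0823, 0.1847]
orientation: [-3.135, 0.2, -0.002]
wrist_force: [-0.4, 0.1, -2.2]
grip_width: 0.0076
grasp_force: 25.0
```

Request:
{"op": "send_rows", "data": {
  "increments": "0.007 -0.1 0 0; 0.007 -0.173 0 0; 0.007 -0.173 -0.05 0; 0.007 -0.173 -0.1 0; 0.007 -0.173 -0.1 0"
}}

```text
t: 12.88
ee_pos: [0.591, -0.0027, 0.133]
orientation: [3.135, -0.199, -0.005]
wrist_force: [0.4, 0.0, -0.8]
grip_width: 0.008
grasp_force: 25.0
```

```bash
python3 st.py
python3 - <<'E'
from h import *
im,dt=env.get_image('top');im2,ds=env.get_image('scene')
f=lambda x:cv2.resize(x[:,:,::-1],(400,400),interpolation=cv2.INTER_CUBIC)
cv2.imwrite('pics/c4.png',np.hstack([f(im[160:300,250:390]),f(im2[180:360,220:400])]))
E
```

```text
12.875 pos [ 0.591  -0.0027  0.133 ] yaw_y -97.3 [ 3.135 -0.199 -0.005] q [-0.05  0.78 -0.04  1.76  0.05  0.6  -1.82] F [ 0.4  0.  -0.8] M [0.05 0.07 0.01] w 0.008 gf 24.967052713036537
```

View pics/c4.png

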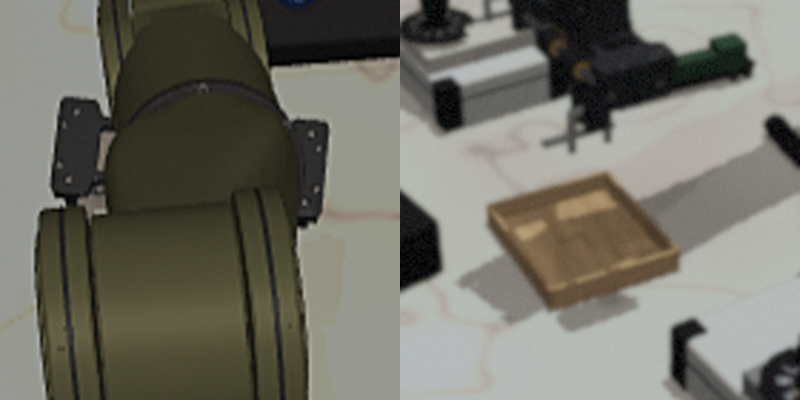

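The right panel shows the shackle level in the fingers at (575,135), pins down, above the tray. Lower it until the pins reach the floor, at TCP about 0.028.

Request:
{"op": "send_rows", "data": {
  "increments": "0 0 -0.06 0; 0 0 -0.12 0; 0 0 -0.17 0; 0 0 -0.195 0; 0 0 -0.2 0"
}}

```text
t: 13.6
ee_pos: [0.5926, -0.0025, 0.0341]
orientation: [3.135, -0.199, 0.001]
wrist_force: [0.0, -0.2, -1.2]
grip_width: 0.0074
grasp_force: 25.0
```

Request:
{"op": "send_rows", "data": {
  "increments": "0 0 -0.003 0; 0 0 -0.006 0; 0 0 -0.008 0; 0 0 -0.009 0"
}}

```text
t: 14.1
ee_pos: [0.5922, -0.0026, 0.0294]
orientation: [3.135, -0.199, 0.0]
wrist_force: [-0.4, -0.4, -1.8]
grip_width: 0.0077
grasp_force: 25.0
```

```bash
python3 st.py
```

```text
14.1 pos [ 0.5922 -0.0026  0.0294] yaw_y -97.3 [ 3.135 -0.199  0.   ] q [-0.06  0.95 -0.03  1.8   0.06  0.39 -1.83] F [-0.4 -0.4 -1.8] M [ 0.    0.05 -0.02] w 0.0077 gf 24.96698923408985
```

Still hanging about 1 mm clear. Go down a little more, then release gently.

Request:
{"op": "send_rows", "data": {
  "increments": "0 0 -0.002 0; 0 0 -0.003 0; 0 0 -0.003 0"
}}

```text
t: 14.48
ee_pos: [0.5921, -0.0026, 0.0279]
orientation: [3.135, -0.199, 0.0]
wrist_force: [0.3, 0.8, 0.5]
grip_width: 0.0077
grasp_force: 25.0
```

Request:
{"op": "send_rows", "data": {
  "increments": "0 0 0 0; 0 0 0 0; 0 0 0 0; 0 0 0 0; 0 0 0 0",
  "fingers": 0.45
}}

```text
t: 15.1
ee_pos: [0.5921, -0.0025, 0.0277]
orientation: [3.135, -0.199, -0.0]
wrist_force: [-0.1, 2.0, -0.4]
grip_width: 0.0397
grasp_force: 0.0
```

Request:
{"op": "send_rows", "data": {
  "increments": "0 0 0.03 0; 0 0 0.08 0; 0 0 0.18 0; 0 0 0.28 0; 0 0 0.35 0"
}}

```text
t: 15.72
ee_pos: [0.5928, -0.0026, 0.2063]
orientation: [-3.135, 0.2, -0.005]
wrist_force: [0.5, -0.9, 0.1]
grip_width: 0.0396
grasp_force: 0.0
```

Request:
{"op": "send_rows", "data": {
  "increments": "0 -0.1 0 0; 0 -0.2 0 0; 0 -0.3 0 0; 0 -0.4 0 0; 0 -0.4 0 0"
}}

```text
t: 16.35
ee_pos: [0.5907, -0.2093, 0.2038]
orientation: [3.13, -0.213, 0.001]
wrist_force: [-0.1, 0.4, -0.5]
grip_width: 0.0398
grasp_force: 0.0
```

```bash
python3 st.py
python3 - <<'E'
from h import *
im,d=env.get_image('top');im2,ds=env.get_image('scene')
f=lambda x:cv2.resize(x[:,:,::-1],(400,400),interpolation=cv2.INTER_CUBIC)
cv2.imwrite('pics/c5.png',np.hstack([f(im[180:280,270:370]),f(im[180:300,120:240])]))
W=cloud('top',d);P=W[(d>0)&(np.hypot(W[...,0]-.618,W[...,1]-.325)<.04)&(W[...,2]>.128)]
print(cv2.minAreaRect((P[:,:2]*1000).astype(np.float32)))
E
```

```text
16.35 pos [ 0.5907 -0.2093  0.2038] yaw_y -97.8 [ 3.13e+00 -2.13e-01  1.00e-03] q [ 0.3   0.73 -0.07  1.6   0.07  0.81 -1.5 ] F [-0.1  0.4 -0.5] M [0.06 0.05 0.01] w 0.0398 gf 0.0
((616.55615234375, 326.9224853515625), (15.502678871154785, 31.415029525756836), 83.93800354003906)
```

View pics/c5.png

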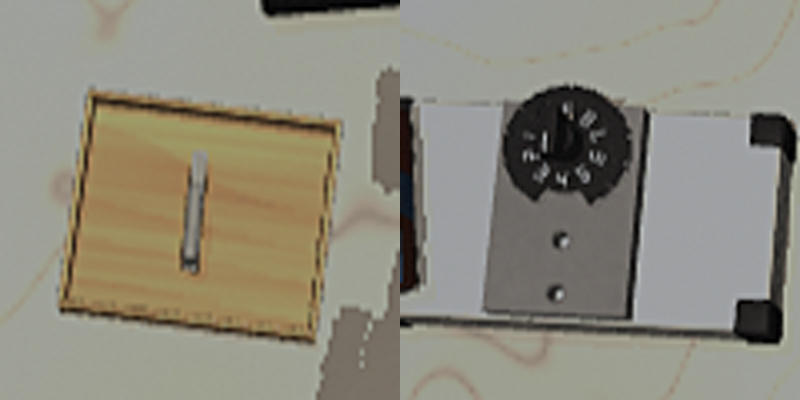

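The left panel shows the shackle standing near the tray's middle, from (198,155) to (188,268). The right panel shows empty holes at (560,240) and (556,294), and the 4 at (563,180) still in line with them.

```bash
python3 -c "
from bench import env
print(env.job_done())"
```

```text
the job is handed in; nothing more can be done
None
```

I turned the long case's dial so the 4 faces the shackle, lifted the shackle out and set it down in the wooden tray, leaving the dial at 4. The job is handed in; I stopped moving at 16.4 s of the 58 s allowed.

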